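Build the sieve tower on the shaker

TASK

Build the sieve tower on the shaker from the bottom up: first the receiving pan, then the shallow fine-mesh sieve, then the tall coarse-mesh sieve, and last the lid, each fully seated with its skirt in the part below. Let go of the finished tower and do not disturb the tape, the bottle or the beaker.

Things in the scene. Friction and masses are not known exactly. Their poses are not given: they have to be found in the camera images.
- shaker_seat (a point): The shaker: a fixed round white base, 84 mm in diameter, with a black control knob on its front side and a dark steel cup (52 mm outside, 47 mm inside, 12 mm deep) standing open on its top. The point is at the centre of the cup's mouth, level with its rim, 44 mm above the worktop. z is up.
- sieve_pan_center (a point): The receiving pan: mid-height open steel cup with a smooth bright floor, 45 mm high (36 above the shoulder), 120 g. Point: on its axis, 22.5 mm above its underside; z up. 52 mm outside, wall 2.5; below, a tapered skirt 9 mm high (34 mm across at the bottom, 44 at the top) drops into the 47 mm mouth of the part below until the shoulder rests on its rim. Stacked walls are flush: grip above the shoulder.
- sieve_fine_center (a point): The fine sieve: shallowest of the three steel cups, floor a close wire mesh (2 mm pitch), 33 mm high (24 above the shoulder), 100 g. Point: on its axis, 16.5 mm above its underside; z up. 52 mm outside, wall 2.5; below, a tapered skirt 9 mm high (34 mm across at the bottom, 44 at the top) drops into the 47 mm mouth of the part below until the shoulder rests on its rim. Stacked walls are flush: grip above the shoulder.
- sieve_coarse_center (a point): The coarse sieve: tallest of the three steel cups, floor an open wire grid (7 mm pitch), 63 mm high (54 above the shoulder), 140 g. Point: on its axis, 31.5 mm above its underside; z up. 52 mm outside, wall 2.5; below, a tapered skirt 9 mm high (34 mm across at the bottom, 44 at the top) drops into the 47 mm mouth of the part below until the shoulder rests on its rim. Stacked walls are flush: grip above the shoulder.
- sieve_lid_center (a point): The lid: a flat steel disc 52 mm in diameter and 4 mm thick with the same 9 mm tapered skirt below and an upright black knob, 18 mm in diameter and 20 mm high, on its top to hold it by; 33 mm high over all, about 80 g. The point is on its axis, half-way up (16.5 mm above its underside, 3.5 mm above the disc's top); z is up.
- tape_center (a point): Bystander: a green roll of tape lying flat, 60 mm in diameter, 19 mm high; the point is at its centre, half-way up. Loose.
- bottle_center (a point): Bystander: a closed clear reagent bottle with a red-orange cap, 56 mm in diameter, 98 mm high; the point is on its axis, half-way up. Loose.
- beaker_center (a point): Bystander: an empty glass beaker, 56 mm in diameter, 71 mm high; the point is on its axis, half-way up. Loose.
There are look-alikes about, which are no part of the job. Leave any pink look-alike of the part that bears sieve_coarse_center alone.

How it is judged:
By the outcome, as a careful person would: the job done as asked, in the order asked, and still so for the second after the job is handed in, with the robot touching nothing.
It also fails if it takes over 112 s, if anything falls off the work surface, if the arm or the gripper's body presses on something with over 40 N, if the wrist force passes 120 N, or if a joint passes its speed limit or range.

ROBOT

A 7-joint arm with a two-finger parallel gripper is mounted at the origin on a cart in front of the work surface, level with it; the furniture and walls round the work are solid. World frame = base frame: x ahead of the robot, y to its left, z up, the work surface at z = 0. Lengths are in m, angles in rad, forces in N, time in s.
With the tool pointing down it reaches from about 0.35 to 0.775 m from the base axis. Payload 3.1 kg.
Tool frame: the origin (TCP) lies midway between the tips of the shut fingers; the grasp point (between the pads) lies 19 mm behind it; z points along the fingers, y is the line along which they close (so a half turn about z gives the same grasp; the last joint's range is limited). The gripper opens to 85 mm and grips with 20 to 120 N. Pads are 22 mm wide; open, the fingers measure 114 mm over their backs; the gripper's body (76 mm by 85 mm) begins 54 mm behind the grasp point. The pads swing forward as they close: fully open they stand 13 mm farther back than shut.
Start: joints at [1.111, 0.311, 0.014, 1.512, -0.004, 1.319, -0.027], TCP at [0.223, -0.503, 0.231] pointing down, gripper open.
Joint ranges: [-2.7, 2.7], [-0.3, 1.91], [-1.27, 1.3], [0.12, 2.57], [-1.44, 4.58], [0.2, 2.03], [-3.05, 3.05]. Speed limits (rad/s): [2.79, 2.79, 3.14, 3.14, 3.14, 3.14, 3.14].

INTERFACE

Orientations are given as a rotation vector (axis times angle).
In Python, from station import observe, snapshot, finish_job gives the robot as it stands.
- The arm moves only by the tool carry_out, never from a script. Its argument "moves" is a list of rows, each an object of numbers: "tx", "ty", "tz": the shift along the tool's x, y, z each as a share of 0.1 m, from -1 to 1; "ax", "ay", "az": the turn, a rotation vector about the tool's x, y, z each as a share of 45 degrees, from -1 to 1. In form: [{"tx": .., "ty": .., "tz": .., "ax": .., "ay": .., "az": ..}, ...]. A call has 1 to 8 rows; each row is the pose to reach, as a shift and turn from the pose commanded when the call began, along the tool's axes at that moment; what a row does not reach only later rows make up. A row lasts 1/8 s, in which the tool goes at most 62.5 mm and 10.7 degrees, less where a joint would pass 70% of its speed; a pose out of reach is approached as far as the arm can. A call with a number of a shift or a turn outside -1 to 1 is refused whole. A call with a gripper value outside its range is refused whole. "gripper" is the opening, from -1 (shut) to 1 (fully open), set as the call begins (left out, the last holds). The fingers move at their own pace and stop on an object; "grip_force" is the grip in N (left out, the last holds). Time passes only in rows, so rows that repeat a pose let the fingers close. It gives the time, the measured TCP pose, the force, the opening and the grip force at its end, in the units of the state.
- observe(): the state, without advancing time (a new reading comes with each control period).
- snapshot(name): name is "scene" or "side" or "wrist"; returns a dict with "color" (420x560x3 uint8, red, green, blue), "range_z" (420x560 float32, m along the optical axis (not along the pixel's ray), 0 where there is no reading), "K" (3x3 intrinsics, pixels), "T" (4x4, takes a point from camera to world coordinates). Camera axes: x right, y up, looking along -z (the intrinsics and any distortion apply to the point x, -y, -z); pixel columns grow to the right and rows downward; lengths in m; the calibration is good to about 2 mm. The wrist camera is an equidistant fisheye: a pixel r from the principal point sees the ray r / f radians off the axis. A picture is of the moment at which its call begins.
- finish_job(): hands the job in; it is judged then, once.
The state is a dict: "t": time; "joints": joint angles; "qd": joint speeds; "effort": joint torques, N m; "ee_pos": TCP position; "tool_rot": TCP orientation; "ft_force": force on the tool from outside, world axes, zero at the start; "ft_torque": the same for the moment, N m; "grip_width": finger opening in m; "gripper_force": force on a finger pad.
Only numpy, scipy, OpenCV 4.12 (cv2) and the standard library are available. Lean on these libraries where they do the work, as an engineer would, in place of code of your own. Each camera call takes 0.05 s, during which the arm holds its last target. There are 200 camera calls.

## Working session

There is one attempt and no reset: what is moved stays moved. The work goes in short steps, Python scripts to look and compute and a tool call to move; the robot and the scene stay as the last step left them, time stands still between calls to the robot, and variables do not carry over. Pictures are saved under pics/ and viewed, at most 14 in all, crops included, and the job is handed in when it is done.

Besides the shell and the picture viewer there is one more tool, called by a JSON object that holds its "op" and its "data", one argument or row to a line. carry_out: Moves the arm, as the interface text tells. Its arguments: {"type":"object","properties":{"moves":{"type":"array","items":{"type":"object","properties":{"tx":{"type":"number","minimum":-1,"maximum":1},"ty":{"type":"number","minimum":-1,"maximum":1},"tz":{"type":"number","minimum":-1,"maximum":1},"ax":{"type":"number","minimum":-1,"maximum":1},"ay":{"type":"number","minimum":-1,"maximum":1},"az":{"type":"number","minimum":-1,"maximum":1}}}},"gripper":{"type":"number"},"grip_force":{"type":"number"}},"required":["moves"]}

```bash
mkdir -p pics; ls
python3 - <<'E'
from station import observe,snapshot
import cv2,numpy as np
print(observe())
ims=[]
for n in("scene","side"):
    s=snapshot(n); np.savez(n+".npz",**s); print(n,s["K"],s["T"])
    cv2.imwrite(f"pics/{n}0.png",cv2.cvtColor(s["color"],cv2.COLOR_RGB2BGR))
E
```

```text
pics
{'t': 0.0, 'joints': array([ 1.11132393,  0.31173436,  0.01405146,  1.51306522, -0.00438523,
        1.31913994, -0.02722553]), 'qd': array([-0.0008855 ,  0.00082555, -0.00143265, -0.00073518,  0.0019574 ,
       -0.00068747, -0.00200535]), 'effort': array([-1.45739714e-04, -3.79916346e+01,  1.45834680e-01, -2.30585271e+01,
        1.21556717e-02,  1.34946799e-02, -6.47432572e-06]), 'ee_pos': array([ 0.22283814, -0.50205712,  0.23021311]), 'tool_rot': array([-3.07111510e+00, -6.51007078e-01,  9.49516716e-04]), 'ft_force': array([-0.35383238,  0.6394001 ,  0.91041218]), 'ft_torque': array([ 0.06487472, -0.0130872 , -0.00451144]), 'gripper_force': 0.0, 'grip_width': 0.08587911590340576}
scene [[427.14689566   0.         281.02354458]
 [  0.         427.14689566 199.0169948 ]
 [  0.           0.           1.        ]] [[-0.52531171  0.36942857 -0.76653124 -0.11474237]
 [-0.85076763 -0.24450071  0.46520302  0.65536562]
 [-0.01555815  0.89651656  0.44273695  0.44642724]
 [ 0.          0.          0.          1.        ]]
side [[380.34045441   0.         286.81020891]
 [  0.         380.34045441 209.83232745]
 [  0.           0.           1.        ]] [[ 0.91387839  0.25580761 -0.31525983  0.29161229]
 [-0.40589691  0.55924093 -0.72283974 -0.3593885 ]
 [-0.00860171  0.7885506   0.61490971  0.58722202]
 [ 0.          0.          0.          1.        ]]
```

View pics/scene0.png

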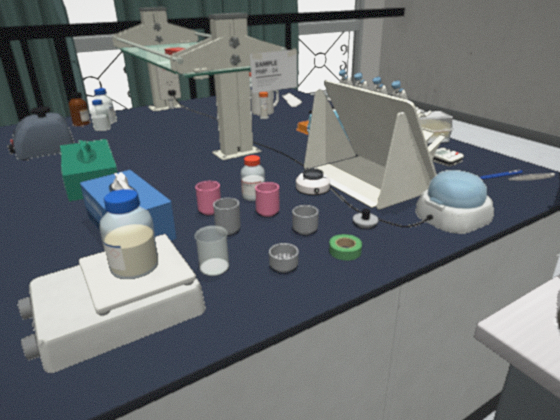

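View pics/side0.png

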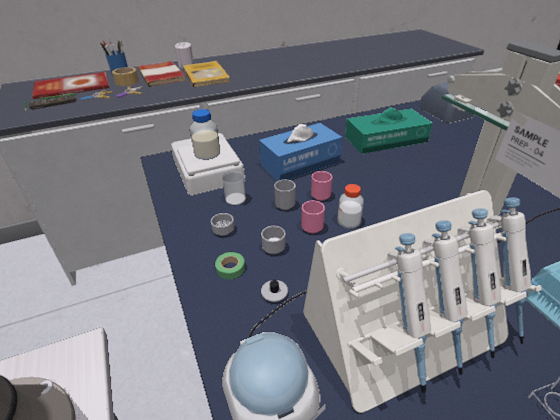

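The scene view shows the coarse sieve (227,216), pan (305,220), fine sieve (284,257), lid (365,220) and shaker (313,182). It also shows the beaker (212,250), tape (345,247), bottle (252,178) and pink look-alikes (208,197) and (267,198). The pipette rack stands near the shaker.

```bash
cat > h.py <<'E'
import numpy as np,cv2
def cloud(s):
    K,T=s["K"],s["T"];z=s["range_z"];v,u=np.mgrid[:z.shape[0],:z.shape[1]]
    p=np.stack([(u-K[0,2])*z/K[0,0],-(v-K[1,2])*z/K[1,1],-z],-1)
    w=p@T[:3,:3].T+T[:3,3]; w[z<=0]=np.nan; return w
E
python3 - <<'E'
from h import *
B={"scene":dict(coarse=(227,216),pan=(305,220),fine=(284,257),lid=(365,218),shaker=(313,180),beaker=(212,250),tape=(345,247),bottle=(252,178),pinkA=(208,197),pinkB=(267,198)),
"side":dict(coarse=(285,194),pan=(273,240),fine=(222,225),lid=(275,290),beaker=(234,187),tape=(230,265),bottle=(350,206),pinkA=(321,185),pinkB=(312,217))}
for n in B:
    s=np.load(n+".npz");w=cloud(s);c=s["color"]
    for k,(u,v) in B[n].items():
        r=28 if k=="shaker" else 20
        q=w[v-r:v+r,u-r:u+r].reshape(-1,3);q=q[np.isfinite(q[:,0])&(q[:,2]>.008)]
        c0=w[v,u]
        q=q[np.linalg.norm(q[:,:2]-c0[:2],axis=1)<.07]
        zt=np.percentile(q[:,2],98); t=q[q[:,2]>zt-.004]
        (cx,cy),R=cv2.minEnclosingCircle(t[:,:2].astype(np.float32))
        print(n,k,"top",zt.round(4),"circ",round(cx,4),round(cy,4),round(R,4),len(t))
# height map
m=np.zeros((500,600),np.float32)
for n in B:
    w=cloud(np.load(n+".npz")).reshape(-1,3);w=w[np.isfinite(w[:,0])]
    i=((.9-w[:,0])/.0015).astype(int);j=((.45-w[:,1])/.0015).astype(int)
    ok=(i>=0)&(i<500)&(j>=0)&(j<600);np.maximum.at(m,(i[ok],j[ok]),w[ok,2])
cv2.imwrite("pics/top.png",cv2.applyColorMap(np.clip(m/.2*255,0,255).astype(np.uint8),cv2.COLORMAP_JET))
E
```

```text
scene coarse top 0.0614 circ 0.5953 0.3521 0.0272 121
scene pan top 0.0431 circ 0.5092 0.2192 0.0265 119
scene fine top 0.0317 circ 0.4243 0.3238 0.0269 143
scene lid top 0.0315 circ 0.4608 0.0994 0.0095 35
scene shaker top 0.0417 circ 0.668 0.0873 0.0276 80
scene beaker top 0.0688 circ 0.488 0.4309 0.0286 113
scene tape top 0.0183 circ 0.4029 0.2008 0.0315 359
scene bottle top 0.0959 circ 0.7077 0.2339 0.018 65
scene pinkA top 0.0612 circ 0.6664 0.3557 0.0571 128
scene pinkB top 0.0613 circ 0.6173 0.2462 0.027 96
side coarse top 0.0631 circ 0.595 0.3194 0.0595 87
side pan top 0.0456 circ 0.5086 0.2178 0.0269 96
side fine top 0.0338 circ 0.4247 0.3214 0.0267 85
side lid top 0.0336 circ 0.4617 0.0973 0.0091 57
side beaker top 0.0709 circ 0.4881 0.4292 0.0292 76
side tape top 0.0208 circ 0.4029 0.1991 0.0312 340
side bottle top 0.0983 circ 0.7079 0.2269 0.0174 103
side pinkA top 0.0635 circ 0.6957 0.3485 0.0267 76
side pinkB top 0.0632 circ 0.6176 0.243 0.0265 96
```

View pics/top.png

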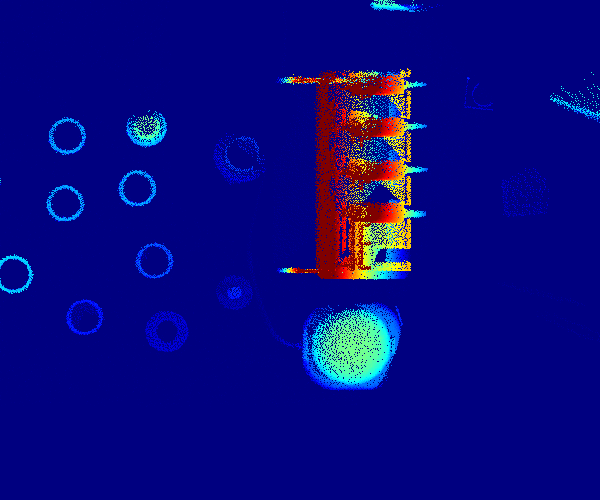

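Run:
```python
from h import *
W=np.concatenate([cloud(np.load(n+".npz")).reshape(-1,3) for n in("scene","side")]);W=W[np.isfinite(W[:,0])]
def mx(a,b,c,d):
    q=W[(W[:,0]>a)&(W[:,0]<b)&(W[:,1]>c)&(W[:,1]<d)];return q[:,2].max() if len(q) else None
for x in np.arange(.1,1.1,.1): print(round(x,1),[ (round(float(m),2) if (m:=mx(x,x+.1,y,y+.1)) is not None else None) for y in np.arange(-.6,.5,.1)])
```

```text
0.1 [None, None, None, None, None, 0.01, 0.01, 0.0, None, -0.77, -0.77]
0.2 [None, None, -0.0, 0.0, -0.0, 0.0, 0.0, 0.0, 0.0, 0.0, 0.0]
0.3 [-0.0, 0.01, -0.0, -0.0, 0.1, 0.1, 0.03, 0.02, 0.02, 0.03, 0.07]
0.4 [-0.0, 0.01, 0.01, 0.0, 0.2, 0.24, 0.21, 0.05, 0.05, 0.03, 0.08]
0.5 [0.0, -0.0, 0.02, 0.0, 0.24, 0.26, 0.01, 0.05, 0.06, 0.06, 0.07]
0.6 [-0.0, 0.0, 0.02, 0.0, 0.24, 0.26, 0.04, 0.04, 0.1, 0.06, 0.09]
0.7 [-0.0, 0.08, 0.08, 0.04, 0.24, 0.26, 0.21, 0.02, 0.1, 0.07, 0.09]
0.8 [None, None, None, 0.02, 0.09, -0.0, 0.0, 0.0, 0.0, 0.0, 0.09]
0.9 [None, None, None, 0.09, 0.09, 0.3, 0.39, 0.39, 0.32, 0.0, 0.07]
1.0 [None, None, None, None, 0.03, 0.0, 0.39, 0.39, 0.32, 0.0, 0.07]
```

{"op": "carry_out", "data": {
  "moves": [
    {"tx": 0.92,"ty": -0.17,"tz": -1,"az": -0.734},
    {"tx": 0.92,"ty": -0.17,"tz": -1,"az": -0.734},
    {"tx": 0.92,"ty": -0.17,"tz": -1,"az": -0.734},
    {"tx": 0.92,"ty": -0.17,"tz": -1,"az": -0.734},
    {"tx": 0.92,"ty": -0.17,"tz": -1,"az": -0.734}
  ],
  "gripper": 1
}}

```text
invalid input at $.moves[0]: expected keys tx, ty, tz, ax, ay, az
```

{"op": "carry_out", "data": {
  "moves": [
    {"tx": 0.94,"ty": -0.02,"az": -0.734},
    {"tx": 0.94,"ty": -0.02,"az": -0.734},
    {"tx": 0.94,"ty": -0.02,"az": -0.734},
    {"tx": 0.94,"ty": -0.02,"az": -0.734},
    {"tx": 0.94,"ty": -0.02,"az": -0.734}
  ]
}}

```text
invalid input at $.moves[0]: expected keys tx, ty, tz, ax, ay, az
```

All keys are required.

{"op": "carry_out", "data": {
  "moves": [
    {"tx": 0.92,"ty": -0.17,"tz": -1,"ax": 0,"ay": 0,"az": -0.734},
    {"tx": 0.92,"ty": -0.17,"tz": -1,"ax": 0,"ay": 0,"az": -0.734},
    {"tx": 0.92,"ty": -0.17,"tz": -1,"ax": 0,"ay": 0,"az": -0.734},
    {"tx": 0.92,"ty": -0.17,"tz": -1,"ax": 0,"ay": 0,"az": -0.734},
    {"tx": 0.92,"ty": -0.17,"tz": -1,"ax": 0,"ay": 0,"az": -0.734}
  ],
  "gripper": 1
}}

```text
t: 0.72
ee_pos: [0.2989, -0.4501, 0.3298]
tool_rot: [-2.762, -1.491, 0.002]
ft_force: [-0.3, -0.0, 0.5]
grip_width: 0.0854
gripper_force: 0.0
```

{"op": "carry_out", "data": {
  "moves": [
    {"tx": 0.94,"ty": -0.02,"tz": 0,"ax": 0,"ay": 0,"az": -0.734},
    {"tx": 0.94,"ty": -0.02,"tz": 0,"ax": 0,"ay": 0,"az": -0.734},
    {"tx": 0.94,"ty": -0.02,"tz": 0,"ax": 0,"ay": 0,"az": -0.734},
    {"tx": 0.94,"ty": -0.02,"tz": 0,"ax": 0,"ay": 0,"az": -0.734},
    {"tx": 0.94,"ty": -0.02,"tz": 0,"ax": 0,"ay": 0,"az": -0.734}
  ]
}}

```text
t: 1.35
ee_pos: [0.3487, -0.3708, 0.3305]
tool_rot: [-2.227, -2.214, 0.001]
ft_force: [0.0, -0.0, 1.1]
grip_width: 0.0855
gripper_force: 0.0
```

{"op": "carry_out", "data": {
  "moves": [
    {"tx": 1,"ty": 1,"tz": 0,"ax": 0,"ay": 0,"az": 0},
    {"tx": 1,"ty": 1,"tz": 0,"ax": 0,"ay": 0,"az": 0},
    {"tx": 1,"ty": 1,"tz": 0,"ax": 0,"ay": 0,"az": 0}
  ]
}}

```text
t: 1.72
ee_pos: [0.4527, -0.2656, 0.331]
tool_rot: [-2.215, -2.226, -0.005]
ft_force: [0.0, -0.5, 0.6]
grip_width: 0.0854
gripper_force: 0.0
```

{"op": "carry_out", "data": {
  "moves": [
    {"tx": 1,"ty": 0.6,"tz": 0,"ax": 0,"ay": 0,"az": 0},
    {"tx": 1,"ty": 0.6,"tz": 0,"ax": 0,"ay": 0,"az": 0}
  ]
}}

```text
t: 1.98
ee_pos: [0.5102, -0.1701, 0.3309]
tool_rot: [-2.227, -2.215, 0.001]
ft_force: [1.0, -0.9, 0.1]
grip_width: 0.0851
gripper_force: 0.0
```

{"op": "carry_out", "data": {
  "moves": [
    {"tx": 1,"ty": 0,"tz": 0,"ax": 0,"ay": 0,"az": 0},
    {"tx": 1,"ty": 0,"tz": 0,"ax": 0,"ay": 0,"az": 0}
  ]
}}

```text
t: 2.22
ee_pos: [0.5098, -0.0673, 0.331]
tool_rot: [-2.221, -2.221, -0.001]
ft_force: [0.3, -0.4, -0.2]
grip_width: 0.085
gripper_force: 0.0
```

{"op": "carry_out", "data": {
  "moves": [
    {"tx": 1,"ty": 0,"tz": 0,"ax": 0,"ay": 0,"az": 0},
    {"tx": 1,"ty": 0,"tz": 0,"ax": 0,"ay": 0,"az": 0}
  ]
}}

```text
t: 2.48
ee_pos: [0.5095, 0.0322, 0.3312]
tool_rot: [-2.222, -2.22, -0.0]
ft_force: [0.5, 0.8, -0.3]
grip_width: 0.0854
gripper_force: 0.0
```

{"op": "carry_out", "data": {
  "moves": [
    {"tx": 0.95,"ty": 0,"tz": 0,"ax": 0,"ay": 0,"az": 0},
    {"tx": 0.95,"ty": 0,"tz": 0,"ax": 0,"ay": 0,"az": 0}
  ]
}}

```text
t: 2.72
ee_pos: [0.5094, 0.1276, 0.3311]
tool_rot: [-2.221, -2.221, -0.001]
ft_force: [0.0, 0.6, 0.0]
grip_width: 0.0853
gripper_force: 0.0
```

{"op": "carry_out", "data": {
  "moves": [
    {"tx": 0.95,"ty": 0,"tz": 1,"ax": 0,"ay": 0,"az": 0},
    {"tx": 0.95,"ty": 0,"tz": 1,"ax": 0,"ay": 0,"az": 0},
    {"tx": 0.95,"ty": 0,"tz": 1,"ax": 0,"ay": 0,"az": 0},
    {"tx": 0.95,"ty": 0,"tz": 1,"ax": 0,"ay": 0,"az": 0}
  ]
}}

```text
t: 3.22
ee_pos: [0.5102, 0.2189, 0.2306]
tool_rot: [2.223, 2.219, -0.003]
ft_force: [-0.5, -0.6, 0.7]
grip_width: 0.0854
gripper_force: 0.0
```

Run:
```python
from station import observe,snapshot
import cv2,numpy as np
s=snapshot("wrist"); np.savez("w1.npz",**s); print(s["K"],s["T"],observe()["ee_pos"],observe()["tool_rot"],observe()["joints"])
cv2.imwrite("pics/w1.png",cv2.cvtColor(s["color"],cv2.COLOR_RGB2BGR))
```

```text
[[325.1922621    0.         276.80068925]
 [  0.         325.1922621  210.33027053]
 [  0.           0.           1.        ]] [[ 0.99999645  0.00138771  0.0022749   0.51159436]
 [-0.00196788  0.96019902  0.27930979  0.28874826]
 [-0.00179676 -0.27931328  0.96019835  0.37227218]
 [ 0.          0.          0.          1.        ]] [0.5112202  0.21824791 0.23177912] [ 2.22414292e+00  2.21639258e+00 -6.68920070e-05] [-0.00258333  0.38188114 -0.59753801  1.47677855  0.21828172  1.34913973
 -0.61799747]
```

View pics/w1.png

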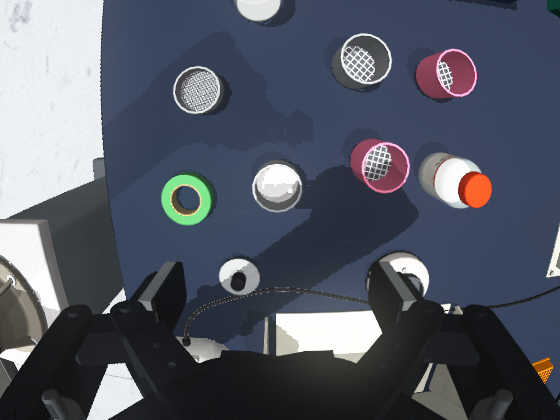

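The wrist view shows the pan with its smooth bright floor at (277,187), the fine mesh at (199,90), the coarse grid at (361,60), the lid at (238,278), and the shaker at (400,275), partly hidden by a finger. I'll refine the positions with the wrist depth.

```bash
cat >> h.py <<'E'
def fcloud(s):
    K,T=s["K"],s["T"];z=s["range_z"];v,u=np.mgrid[:z.shape[0],:z.shape[1]]
    a=(u-K[0,2])/K[0,0];b=(v-K[1,2])/K[1,1];t=np.hypot(a,b)+1e-9;m=np.tan(np.minimum(t,1.5))/t
    p=np.stack([a*m*z,-b*m*z,-z],-1);w=p@T[:3,:3].T+T[:3,3];w[z<=0]=np.nan;return w
def ring(w,c,zt,rad=.026,tol=.007,band=.003):
    q=w.reshape(-1,3);q=q[np.isfinite(q[:,0])]
    q=q[(abs(q[:,2]-zt)<tol)&(np.linalg.norm(q[:,:2]-c,axis=1)<rad+.012)]
    zm=np.percentile(q[:,2],95);q=q[q[:,2]>zm-band]
    from scipy.optimize import least_squares
    # circle fit on mid-wall radius
    f=least_squares(lambda p:np.linalg.norm(q[:,:2]-p[:2],axis=1)-p[2],[*c,rad],loss="soft_l1",f_scale=.001)
    (x,y),R=cv2.minEnclosingCircle(q[:,:2].astype(np.float32))
    return f.x.round(4),(round(x,4),round(y,4),round(R,4)),zm.round(4),len(q)
E
python3 - <<'E'
from h import *
w=fcloud(np.load("w1.npz"))
for n,c,z in[("pan",(.509,.2185),.045),("fine",(.4245,.3226),.033),("coarse",(.595,.351),.063),("shaker",(.668,.087),.044)]: print(n,ring(w,np.array(c),z))
print("lid",ring(w,np.array((.461,.098)),.033,.009))
E
```

```text
pan (array([0.5105, 0.2173, 0.0246]), (0.5104, 0.2172, 0.0262), np.float64(0.0453), 373)
fine (array([0.4264, 0.3218, 0.0244]), (0.4264, 0.3218, 0.0263), np.float64(0.0334), 326)
coarse (array([0.5967, 0.3503, 0.0244]), (0.597, 0.3506, 0.0262), np.float64(0.0631), 395)
shaker (array([0.6705, 0.0845, 0.024 ]), (0.683, 0.0956, 0.0184), np.float64(0.0439), 65)
lid (array([0.4631, 0.0975, 0.0064]), (0.4624, 0.0969, 0.0094), np.float64(0.0332), 156)
```

{"op": "carry_out", "data": {
  "moves": [
    {"tx": -0.01,"ty": 0,"tz": 1,"ax": 0,"ay": 0,"az": 0},
    {"tx": -0.01,"ty": 0,"tz": 1,"ax": 0,"ay": 0,"az": 0},
    {"tx": -0.01,"ty": 0,"tz": 1,"ax": 0,"ay": 0,"az": 0},
    {"tx": -0.01,"ty": 0,"tz": 1,"ax": 0,"ay": 0,"az": 0}
  ]
}}

```text
t: 3.78
ee_pos: [0.5123, 0.2188, 0.134]
tool_rot: [2.223, 2.217, 0.007]
ft_force: [0.5, -0.6, 0.6]
grip_width: 0.0852
gripper_force: 0.0
```

{"op": "carry_out", "data": {
  "moves": [
    {"tx": 0,"ty": 0,"tz": 0.5,"ax": 0,"ay": 0,"az": 0},
    {"tx": 0,"ty": 0,"tz": 0.8,"ax": 0,"ay": 0,"az": 0},
    {"tx": 0,"ty": 0,"tz": 1,"ax": 0,"ay": 0,"az": 0},
    {"tx": 0,"ty": 0,"tz": 1,"ax": 0,"ay": 0,"az": 0}
  ]
}}

```text
t: 4.28
ee_pos: [0.511, 0.219, 0.0323]
tool_rot: [2.222, 2.22, 0.002]
ft_force: [-0.5, -0.6, 0.4]
grip_width: 0.0851
gripper_force: 0.0
```

{"op": "carry_out", "data": {
  "moves": [
    {"tx": 0,"ty": 0,"tz": 0.16,"ax": 0,"ay": 0,"az": 0},
    {"tx": 0,"ty": 0,"tz": 0.16,"ax": 0,"ay": 0,"az": 0},
    {"tx": 0,"ty": 0,"tz": 0.16,"ax": 0,"ay": 0,"az": 0}
  ]
}}

```text
t: 4.65
ee_pos: [0.5104, 0.2193, 0.0159]
tool_rot: [2.221, 2.221, 0.001]
ft_force: [0.2, -1.1, 1.0]
grip_width: 0.0852
gripper_force: 0.0
```

{"op": "carry_out", "data": {
  "moves": [
    {"tx": 0,"ty": 0,"tz": 0,"ax": 0,"ay": 0,"az": 0},
    {"tx": 0,"ty": 0,"tz": 0,"ax": 0,"ay": 0,"az": 0},
    {"tx": 0,"ty": 0,"tz": 0,"ax": 0,"ay": 0,"az": 0},
    {"tx": 0,"ty": 0,"tz": 0,"ax": 0,"ay": 0,"az": 0},
    {"tx": 0,"ty": 0,"tz": 0,"ax": 0,"ay": 0,"az": 0},
    {"tx": 0,"ty": 0,"tz": 0,"ax": 0,"ay": 0,"az": 0},
    {"tx": 0,"ty": 0,"tz": 0,"ax": 0,"ay": 0,"az": 0},
    {"tx": 0,"ty": 0,"tz": 0,"ax": 0,"ay": 0,"az": 0}
  ],
  "gripper": -1,
  "grip_force": 40
}}

```text
t: 5.65
ee_pos: [0.5103, 0.2195, 0.0159]
tool_rot: [2.221, 2.221, 0.002]
ft_force: [-1.6, 0.2, 4.4]
grip_width: 0.0503
gripper_force: 42.2
```

{"op": "carry_out", "data": {
  "moves": [
    {"tx": 0,"ty": 0,"tz": -0.5,"ax": 0,"ay": 0,"az": 0},
    {"tx": 0,"ty": 0,"tz": -1,"ax": 0,"ay": 0,"az": 0},
    {"tx": 0,"ty": 0,"tz": -1,"ax": 0,"ay": 0,"az": 0}
  ]
}}

```text
t: 6.02
ee_pos: [0.5127, 0.2209, 0.1192]
tool_rot: [2.219, 2.219, 0.013]
ft_force: [-0.3, -0.2, -2.1]
grip_width: 0.0499
gripper_force: 42.7
```

{"op": "carry_out", "data": {
  "moves": [
    {"tx": -0.6,"ty": 0.3,"tz": -0.8,"ax": 0,"ay": 0,"az": 0},
    {"tx": -0.6,"ty": 0.3,"tz": -0.8,"ax": 0,"ay": 0,"az": 0},
    {"tx": -0.6,"ty": 0.3,"tz": -0.8,"ax": 0,"ay": 0,"az": 0},
    {"tx": -0.6,"ty": 0.3,"tz": -0.8,"ax": 0,"ay": 0,"az": 0}
  ]
}}

```text
t: 6.52
ee_pos: [0.5382, 0.1594, 0.1931]
tool_rot: [-2.219, -2.22, 0.005]
ft_force: [-0.1, 0.5, -0.9]
grip_width: 0.0504
gripper_force: 42.8
```

Run:
```python
from station import observe,snapshot
from h import *
s=snapshot("wrist"); np.savez("w2.npz",**s); o=observe();print(o["ee_pos"],o["joints"],o["grip_width"])
w=fcloud(s)
for c in((.67,.085),(.668,.087)): print(ring(w,np.array(c),.044))
q=w.reshape(-1,3);q=q[np.isfinite(q[:,0])];q=q[(np.hypot(q[:,0]-.67,q[:,1]-.085)<.05)];print(np.histogram(q[:,2],bins=np.arange(0,.06,.004)))
cv2.imwrite("pics/w2.png",cv2.cvtColor(s["color"],cv2.COLOR_RGB2BGR))
```

```text
[0.53780298 0.15987649 0.19289034] [ 0.09736279  0.41988413 -0.57911668  1.52155288  0.23357439  1.27491164
 -0.50917821] 0.05017539611803226
(array([0.67  , 0.0842, 0.0245]), (0.6703, 0.0837, 0.0264), np.float64(0.0439), 360)
(array([0.67  , 0.0842, 0.0245]), (0.6703, 0.0837, 0.0264), np.float64(0.0439), 360)
(array([ 209,   75,   96,  109,  155,  310,  443, 1378,  897,  177,  374,
         20,    0,    0]), array([0.   , 0.004, 0.008, 0.012, 0.016, 0.02 , 0.024, 0.028, 0.032,
       0.036, 0.04 , 0.044, 0.048, 0.052, 0.056]))
```

View pics/w2.png

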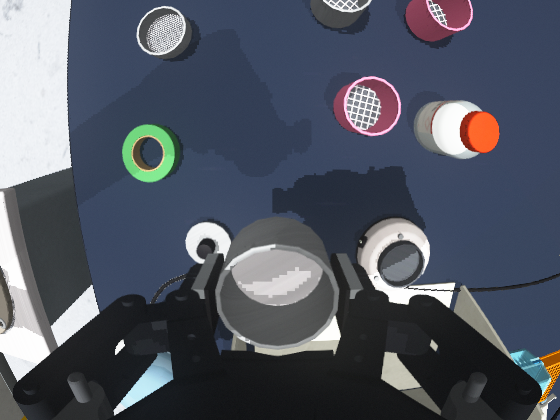

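The wrist view shows the pan held upright between the fingers at (277,290), with the shaker cup clear at (400,262). I'll fit the held pan's rim in the same picture.

Run:
```python
from h import *
w=fcloud(np.load("w2.npz"));q=w.reshape(-1,3);q=q[np.isfinite(q[:,0])];q=q[np.hypot(q[:,0]-.538,q[:,1]-.158)<.024];print(np.histogram(q[:,2],bins=np.arange(.15,.26,.01)))
w2=w.copy();w2[np.hypot(w[...,0]-.538,w[...,1]-.158)>.0275]=np.nan
print(ring(w2,np.array((.538,.158)),.222,tol=.012))
```

```text
(array([   0,    0,    0, 3833,  580,  689,  822,  836,   31,    0,    0]), array([0.15, 0.16, 0.17, 0.18, 0.19, 0.2 , 0.21, 0.22, 0.23, 0.24, 0.25,
       0.26]))
(array([0.539 , 0.1603, 0.026 ]), (0.5383, 0.1591, 0.0275), np.float64(0.2315), 419)
```

{"op": "carry_out", "data": {
  "moves": [
    {"tx": -0.75,"ty": 1,"tz": 0,"ax": 0,"ay": 0,"az": 0},
    {"tx": -0.75,"ty": 1,"tz": 0,"ax": 0,"ay": 0,"az": 0},
    {"tx": -0.75,"ty": 1,"tz": 0,"ax": 0,"ay": 0,"az": 0}
  ]
}}

```text
t: 6.95
ee_pos: [0.642, 0.0779, 0.1909]
tool_rot: [2.23, 2.212, -0.009]
ft_force: [-0.5, 0.3, -1.4]
grip_width: 0.0507
gripper_force: 42.8
```

{"op": "carry_out", "data": {
  "moves": [
    {"tx": 0,"ty": 0.32,"tz": 0.4,"ax": 0,"ay": 0,"az": 0},
    {"tx": 0,"ty": 0.32,"tz": 0.8,"ax": 0,"ay": 0,"az": 0},
    {"tx": 0,"ty": 0.32,"tz": 1,"ax": 0,"ay": 0,"az": 0},
    {"tx": 0,"ty": 0.32,"tz": 1,"ax": 0,"ay": 0,"az": 0},
    {"tx": 0,"ty": 0.32,"tz": 1,"ax": 0,"ay": 0,"az": 0}
  ]
}}

```text
t: 7.58
ee_pos: [0.6718, 0.0856, 0.0958]
tool_rot: [-2.219, -2.223, -0.001]
ft_force: [0.4, -0.1, -0.8]
grip_width: 0.0504
gripper_force: 42.8
```

{"op": "carry_out", "data": {
  "moves": [
    {"tx": -0.01,"ty": -0.015,"tz": 0.1,"ax": 0,"ay": 0,"az": 0},
    {"tx": -0.01,"ty": -0.015,"tz": 0.22,"ax": 0,"ay": 0,"az": 0},
    {"tx": -0.01,"ty": -0.015,"tz": 0.34,"ax": 0,"ay": 0,"az": 0},
    {"tx": -0.01,"ty": -0.015,"tz": 0.38,"ax": 0,"ay": 0,"az": 0},
    {"tx": -0.01,"ty": -0.015,"tz": 0.38,"ax": 0,"ay": 0,"az": 0}
  ]
}}

```text
t: 8.2
ee_pos: [0.6701, 0.083, 0.0567]
tool_rot: [-2.221, -2.221, 0.001]
ft_force: [-0.3, -0.4, -2.7]
grip_width: 0.0505
gripper_force: 42.9
```

{"op": "carry_out", "data": {
  "moves": [
    {"tx": 0,"ty": 0,"tz": 0.03,"ax": 0,"ay": 0,"az": 0},
    {"tx": 0,"ty": 0,"tz": 0.05,"ax": 0,"ay": 0,"az": 0},
    {"tx": 0,"ty": 0,"tz": 0.07,"ax": 0,"ay": 0,"az": 0},
    {"tx": 0,"ty": 0,"tz": 0.07,"ax": 0,"ay": 0,"az": 0}
  ]
}}

```text
t: 8.7
ee_pos: [0.6705, 0.0845, 0.0511]
tool_rot: [-2.22, -2.222, -0.003]
ft_force: [-1.5, 2.2, 2.4]
grip_width: 0.0507
gripper_force: 43.2
```

{"op": "carry_out", "data": {
  "moves": [
    {"tx": 0,"ty": 0,"tz": 0,"ax": 0,"ay": 0,"az": 0},
    {"tx": 0,"ty": 0,"tz": 0,"ax": 0,"ay": 0,"az": 0},
    {"tx": 0,"ty": 0,"tz": 0,"ax": 0,"ay": 0,"az": 0},
    {"tx": 0,"ty": 0,"tz": 0,"ax": 0,"ay": 0,"az": 0},
    {"tx": 0,"ty": 0,"tz": 0,"ax": 0,"ay": 0,"az": 0},
    {"tx": 0,"ty": 0,"tz": 0,"ax": 0,"ay": 0,"az": 0}
  ],
  "gripper": 1
}}

```text
t: 9.45
ee_pos: [0.6704, 0.0831, 0.0503]
tool_rot: [2.221, 2.221, -0.0]
ft_force: [0.1, 0.1, 0.1]
grip_width: 0.0855
gripper_force: 0.0
```

{"op": "carry_out", "data": {
  "moves": [
    {"tx": 0,"ty": 0,"tz": -0.5,"ax": 0,"ay": 0,"az": 0},
    {"tx": 0,"ty": 0,"tz": -1,"ax": 0,"ay": 0,"az": 0},
    {"tx": 0,"ty": 0,"tz": -1,"ax": 0,"ay": 0,"az": 0}
  ]
}}

```text
t: 9.82
ee_pos: [0.6739, 0.0845, 0.1565]
tool_rot: [2.217, 2.217, 0.015]
ft_force: [0.1, -0.1, -0.6]
grip_width: 0.0854
gripper_force: 0.0
```

{"op": "carry_out", "data": {
  "moves": [
    {"tx": 0.75,"ty": -0.9,"tz": -0.3,"ax": 0,"ay": 0,"az": 0},
    {"tx": 0.75,"ty": -0.9,"tz": -0.3,"ax": 0,"ay": 0,"az": 0},
    {"tx": 0.75,"ty": -0.9,"tz": -0.3,"ax": 0,"ay": 0,"az": 0},
    {"tx": 0.75,"ty": -0.9,"tz": -0.3,"ax": 0,"ay": 0,"az": 0}
  ]
}}

```text
t: 10.32
ee_pos: [0.5804, 0.1573, 0.1798]
tool_rot: [2.22, 2.221, -0.002]
ft_force: [1.9, -0.4, -0.4]
grip_width: 0.0857
gripper_force: 0.0
```

```bash
cat > look.py <<'E'
import sys
from station import observe,snapshot
from h import *
def go(tag,items,png=False):
    s=snapshot("wrist");np.savez(tag+".npz",**s);o=observe();print(o["t"],o["ee_pos"].round(4),o["tool_rot"].round(3),o["grip_width"])
    w=fcloud(s)
    for n,c,z,r in items:
        try:print(n,ring(w,np.array(c),z,r))
        except Exception as e:print(n,e)
    if png:cv2.imwrite(f"pics/{tag}.png",cv2.cvtColor(s["color"],cv2.COLOR_RGB2BGR))
E
python3 - <<'E'
from look import go
go("w3",[("pan",(.67,.0842),.080,.026),("fine",(.4264,.3218),.033,.026),("coarse",(.597,.3505),.063,.026)],1)
E
```

```text
10.375 [0.5809 0.1564 0.1795] [ 2.223e+00  2.219e+00 -2.000e-03] 0.08557130632136864
pan (array([0.6711, 0.0833, 0.0247]), (0.6709, 0.083, 0.0261), np.float64(0.0798), 219)
fine (array([0.4268, 0.3216, 0.0245]), (0.426, 0.3216, 0.0265), np.float64(0.0332), 396)
coarse (array([0.5968, 0.3607, 0.0354]), (0.5976, 0.3269, 0.0105), np.float64(0.0629), 54)
```

{"op": "carry_out", "data": {
  "moves": [
    {"tx": 0.9,"ty": -0.9,"tz": 0,"ax": 0,"ay": 0,"az": 0},
    {"tx": 0.9,"ty": -0.9,"tz": 0,"ax": 0,"ay": 0,"az": 0},
    {"tx": 0.9,"ty": -0.9,"tz": 0,"ax": 0,"ay": 0,"az": 0}
  ]
}}

```text
t: 10.75
ee_pos: [0.4865, 0.2527, 0.1802]
tool_rot: [-2.209, -2.228, 0.0]
ft_force: [0.5, -0.6, 1.0]
grip_width: 0.0852
gripper_force: 0.0
```

{"op": "carry_out", "data": {
  "moves": [
    {"tx": 0.75,"ty": -0.64,"tz": 0.2,"ax": 0,"ay": 0,"az": 0},
    {"tx": 0.75,"ty": -0.64,"tz": 0.5,"ax": 0,"ay": 0,"az": 0},
    {"tx": 0.75,"ty": -0.64,"tz": 0.5,"ax": 0,"ay": 0,"az": 0},
    {"tx": 0.75,"ty": -0.64,"tz": 0.5,"ax": 0,"ay": 0,"az": 0}
  ]
}}

```text
t: 11.25
ee_pos: [0.4287, 0.3213, 0.1298]
tool_rot: [2.224, 2.217, -0.001]
ft_force: [0.3, -0.7, 0.6]
grip_width: 0.0853
gripper_force: 0.0
```

{"op": "carry_out", "data": {
  "moves": [
    {"tx": 0,"ty": -0.015,"tz": 0.5,"ax": 0,"ay": 0,"az": 0},
    {"tx": 0,"ty": -0.015,"tz": 0.8,"ax": 0,"ay": 0,"az": 0},
    {"tx": 0,"ty": -0.015,"tz": 1,"ax": 0,"ay": 0,"az": 0},
    {"tx": 0,"ty": -0.015,"tz": 1,"ax": 0,"ay": 0,"az": 0}
  ]
}}

```text
t: 11.75
ee_pos: [0.4266, 0.3204, 0.0292]
tool_rot: [2.226, 2.216, -0.004]
ft_force: [0.8, 0.0, 0.7]
grip_width: 0.0853
gripper_force: 0.0
```

{"op": "carry_out", "data": {
  "moves": [
    {"tx": 0,"ty": 0,"tz": 0.19,"ax": 0,"ay": 0,"az": 0},
    {"tx": 0,"ty": 0,"tz": 0.19,"ax": 0,"ay": 0,"az": 0},
    {"tx": 0,"ty": 0,"tz": 0.19,"ax": 0,"ay": 0,"az": 0}
  ]
}}

```text
t: 12.12
ee_pos: [0.4264, 0.3233, 0.0126]
tool_rot: [2.222, 2.22, 0.004]
ft_force: [-0.5, 0.3, 0.3]
grip_width: 0.0852
gripper_force: 0.0
```

{"op": "carry_out", "data": {
  "moves": [
    {"tx": 0,"ty": 0,"tz": 0,"ax": 0,"ay": 0,"az": 0},
    {"tx": 0,"ty": 0,"tz": 0,"ax": 0,"ay": 0,"az": 0},
    {"tx": 0,"ty": 0,"tz": 0,"ax": 0,"ay": 0,"az": 0},
    {"tx": 0,"ty": 0,"tz": 0,"ax": 0,"ay": 0,"az": 0},
    {"tx": 0,"ty": 0,"tz": 0,"ax": 0,"ay": 0,"az": 0},
    {"tx": 0,"ty": 0,"tz": 0,"ax": 0,"ay": 0,"az": 0},
    {"tx": 0,"ty": 0,"tz": 0,"ax": 0,"ay": 0,"az": 0},
    {"tx": 0,"ty": 0,"tz": 0,"ax": 0,"ay": 0,"az": 0}
  ],
  "gripper": -1
}}

```text
t: 13.12
ee_pos: [0.4254, 0.3236, 0.0123]
tool_rot: [2.221, 2.221, 0.002]
ft_force: [-1.8, -1.5, 5.6]
grip_width: 0.0498
gripper_force: 42.2
```

{"op": "carry_out", "data": {
  "moves": [
    {"tx": 0,"ty": 0,"tz": -0.5,"ax": 0,"ay": 0,"az": 0},
    {"tx": 0,"ty": 0,"tz": -1,"ax": 0,"ay": 0,"az": 0},
    {"tx": 0,"ty": 0,"tz": -1,"ax": 0,"ay": 0,"az": 0},
    {"tx": 0,"ty": 0,"tz": -1,"ax": 0,"ay": 0,"az": 0}
  ]
}}

```text
t: 13.62
ee_pos: [0.4243, 0.3222, 0.1103]
tool_rot: [2.221, 2.221, -0.003]
ft_force: [0.5, -0.2, -1.3]
grip_width: 0.0498
gripper_force: 42.5
```

{"op": "carry_out", "data": {
  "moves": [
    {"tx": -0.8,"ty": 0.8,"tz": -0.9,"ax": 0,"ay": 0,"az": 0},
    {"tx": -0.8,"ty": 0.8,"tz": -0.9,"ax": 0,"ay": 0,"az": 0},
    {"tx": -0.8,"ty": 0.8,"tz": -0.9,"ax": 0,"ay": 0,"az": 0},
    {"tx": -0.8,"ty": 0.8,"tz": -0.9,"ax": 0,"ay": 0,"az": 0}
  ]
}}

```text
t: 14.12
ee_pos: [0.5052, 0.2418, 0.2]
tool_rot: [-2.224, -2.217, 0.003]
ft_force: [-0.5, 0.6, -1.3]
grip_width: 0.0498
gripper_force: 42.7
```

{"op": "carry_out", "data": {
  "moves": [
    {"tx": -0.9,"ty": 0.9,"tz": 0,"ax": 0,"ay": 0,"az": 0},
    {"tx": -0.9,"ty": 0.9,"tz": 0,"ax": 0,"ay": 0,"az": 0},
    {"tx": -0.9,"ty": 0.9,"tz": 0,"ax": 0,"ay": 0,"az": 0},
    {"tx": -0.9,"ty": 0.9,"tz": 0,"ax": 0,"ay": 0,"az": 0}
  ]
}}

```text
t: 14.62
ee_pos: [0.5925, 0.1551, 0.1988]
tool_rot: [-2.215, -2.221, 0.005]
ft_force: [-0.4, 0.7, -1.3]
grip_width: 0.0496
gripper_force: 42.7
```

{"op": "carry_out", "data": {
  "moves": [
    {"tx": -0.68,"ty": 0.76,"tz": 0,"ax": 0,"ay": 0,"az": 0},
    {"tx": -0.68,"ty": 0.76,"tz": 0.4,"ax": 0,"ay": 0,"az": 0},
    {"tx": -0.68,"ty": 0.76,"tz": 0.8,"ax": 0,"ay": 0,"az": 0},
    {"tx": -0.68,"ty": 0.76,"tz": 0.8,"ax": 0,"ay": 0,"az": 0},
    {"tx": -0.68,"ty": 0.76,"tz": 0.8,"ax": 0,"ay": 0,"az": 0}
  ]
}}

```text
t: 15.25
ee_pos: [0.6704, 0.0888, 0.1228]
tool_rot: [-2.216, -2.226, -0.004]
ft_force: [0.3, 0.1, -0.2]
grip_width: 0.0496
gripper_force: 42.6
```

{"op": "carry_out", "data": {
  "moves": [
    {"tx": -0.04,"ty": 0,"tz": 0.05,"ax": 0,"ay": 0,"az": 0},
    {"tx": -0.04,"ty": 0,"tz": 0.15,"ax": 0,"ay": 0,"az": 0},
    {"tx": -0.04,"ty": 0,"tz": 0.27,"ax": 0,"ay": 0,"az": 0},
    {"tx": -0.04,"ty": 0,"tz": 0.33,"ax": 0,"ay": 0,"az": 0},
    {"tx": -0.04,"ty": 0,"tz": 0.33,"ax": 0,"ay": 0,"az": 0}
  ]
}}

```text
t: 15.88
ee_pos: [0.6703, 0.0812, 0.0873]
tool_rot: [-2.22, -2.221, 0.002]
ft_force: [-0.3, -0.7, -1.0]
grip_width: 0.0497
gripper_force: 42.7
```

{"op": "carry_out", "data": {
  "moves": [
    {"tx": 0,"ty": 0,"tz": 0.03,"ax": 0,"ay": 0,"az": 0},
    {"tx": 0,"ty": 0,"tz": 0.05,"ax": 0,"ay": 0,"az": 0},
    {"tx": 0,"ty": 0,"tz": 0.07,"ax": 0,"ay": 0,"az": 0},
    {"tx": 0,"ty": 0,"tz": 0.07,"ax": 0,"ay": 0,"az": 0}
  ]
}}

```text
t: 16.38
ee_pos: [0.6712, 0.0826, 0.0834]
tool_rot: [-2.22, -2.222, -0.003]
ft_force: [-3.0, 2.0, 6.6]
grip_width: 0.0497
gripper_force: 43.4
```

{"op": "carry_out", "data": {
  "moves": [
    {"tx": 0,"ty": 0,"tz": 0,"ax": 0,"ay": 0,"az": 0},
    {"tx": 0,"ty": 0,"tz": 0,"ax": 0,"ay": 0,"az": 0},
    {"tx": 0,"ty": 0,"tz": 0,"ax": 0,"ay": 0,"az": 0},
    {"tx": 0,"ty": 0,"tz": 0,"ax": 0,"ay": 0,"az": 0},
    {"tx": 0,"ty": 0,"tz": 0,"ax": 0,"ay": 0,"az": 0},
    {"tx": 0,"ty": 0,"tz": 0,"ax": 0,"ay": 0,"az": 0}
  ],
  "gripper": 1
}}

```text
t: 17.12
ee_pos: [0.6709, 0.0811, 0.0812]
tool_rot: [-2.221, -2.221, 0.0]
ft_force: [0.3, -0.2, 0.0]
grip_width: 0.0852
gripper_force: 0.0
```

{"op": "carry_out", "data": {
  "moves": [
    {"tx": 0,"ty": 0,"tz": -0.5,"ax": 0,"ay": 0,"az": 0},
    {"tx": 0,"ty": 0,"tz": -1,"ax": 0,"ay": 0,"az": 0},
    {"tx": 0,"ty": 0,"tz": -1,"ax": 0,"ay": 0,"az": 0}
  ]
}}

```text
t: 17.5
ee_pos: [0.6742, 0.0824, 0.1875]
tool_rot: [2.217, 2.217, 0.015]
ft_force: [-0.4, -0.1, -0.9]
grip_width: 0.0851
gripper_force: 0.0
```

{"op": "carry_out", "data": {
  "moves": [
    {"tx": 0.8,"ty": -0.9,"tz": -0.3,"ax": 0,"ay": 0,"az": 0},
    {"tx": 0.8,"ty": -0.9,"tz": -0.3,"ax": 0,"ay": 0,"az": 0},
    {"tx": 0.8,"ty": -0.9,"tz": -0.3,"ax": 0,"ay": 0,"az": 0},
    {"tx": 0.8,"ty": -0.9,"tz": -0.3,"ax": 0,"ay": 0,"az": 0}
  ]
}}

```text
t: 18.0
ee_pos: [0.5809, 0.1604, 0.2109]
tool_rot: [2.22, 2.221, -0.002]
ft_force: [1.2, -0.1, -0.3]
grip_width: 0.0855
gripper_force: 0.0
```

Run:
```python
from look import go
go("w4",[("fine",(.671,.0835),.104,.026),("coarse",(.597,.3505),.063,.026),("lid",(.4625,.097),.033,.009)],1)
```

```text
18.05 [0.5815 0.1593 0.2104] [ 2.223  2.219 -0.003] 0.08523832631991655
fine (array([0.6714, 0.0822, 0.0245]), (0.671, 0.0819, 0.0261), np.float64(0.1038), 212)
coarse (array([0.597 , 0.3503, 0.0247]), (0.5969, 0.3416, 0.0238), np.float64(0.0629), 193)
lid (array([0.4635, 0.0974, 0.0061]), (0.4635, 0.0964, 0.0094), np.float64(0.0332), 166)
```

View pics/w4.png

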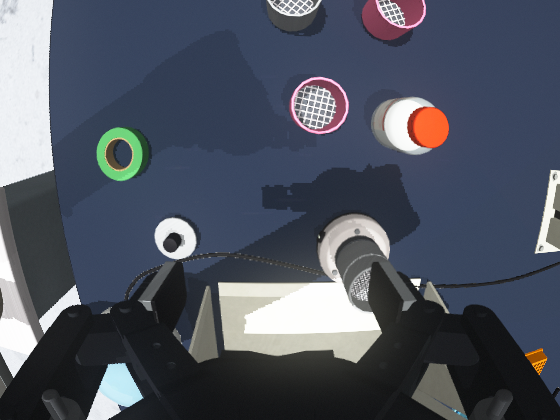

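Fine sieve's rim is at z 0.1038, so it is seated at the shaker (355,280 in the picture). The bystanders are untouched. Next is the grey coarse sieve.

{"op": "carry_out", "data": {
  "moves": [
    {"tx": 1,"ty": 0.15,"tz": 0,"ax": 0,"ay": 0,"az": 0},
    {"tx": 1,"ty": 0.15,"tz": 0,"ax": 0,"ay": 0,"az": 0},
    {"tx": 1,"ty": 0.15,"tz": 0,"ax": 0,"ay": 0,"az": 0}
  ]
}}

```text
t: 18.42
ee_pos: [0.5954, 0.2644, 0.2095]
tool_rot: [-2.215, -2.223, 0.001]
ft_force: [-0.4, -0.3, -1.2]
grip_width: 0.0856
gripper_force: 0.0
```

{"op": "carry_out", "data": {
  "moves": [
    {"tx": 0.9,"ty": 0,"tz": 0,"ax": 0,"ay": 0,"az": 0},
    {"tx": 0.9,"ty": 0,"tz": 0.5,"ax": 0,"ay": 0,"az": 0},
    {"tx": 0.9,"ty": 0,"tz": 0.5,"ax": 0,"ay": 0,"az": 0},
    {"tx": 0.9,"ty": 0,"tz": 0.5,"ax": 0,"ay": 0,"az": 0}
  ]
}}

```text
t: 18.92
ee_pos: [0.598, 0.348, 0.1609]
tool_rot: [2.224, 2.215, -0.002]
ft_force: [0.1, -0.5, -0.1]
grip_width: 0.0853
gripper_force: 0.0
```

{"op": "carry_out", "data": {
  "moves": [
    {"tx": 0.02,"ty": -0.01,"tz": 0.5,"ax": 0,"ay": 0,"az": 0},
    {"tx": 0.02,"ty": -0.01,"tz": 0.8,"ax": 0,"ay": 0,"az": 0},
    {"tx": 0.02,"ty": -0.01,"tz": 1,"ax": 0,"ay": 0,"az": 0},
    {"tx": 0.02,"ty": -0.01,"tz": 1,"ax": 0,"ay": 0,"az": 0}
  ]
}}

```text
t: 19.42
ee_pos: [0.5957, 0.3511, 0.0608]
tool_rot: [2.223, 2.218, -0.002]
ft_force: [0.4, -0.4, 0.3]
grip_width: 0.0852
gripper_force: 0.0
```

{"op": "carry_out", "data": {
  "moves": [
    {"tx": 0,"ty": 0,"tz": 0.3,"ax": 0,"ay": 0,"az": 0},
    {"tx": 0,"ty": 0,"tz": 0.3,"ax": 0,"ay": 0,"az": 0},
    {"tx": 0,"ty": 0,"tz": 0.3,"ax": 0,"ay": 0,"az": 0}
  ]
}}

```text
t: 19.8
ee_pos: [0.5962, 0.3537, 0.0335]
tool_rot: [2.222, 2.22, 0.005]
ft_force: [1.4, 0.3, 0.3]
grip_width: 0.0859
gripper_force: 0.0
```

{"op": "carry_out", "data": {
  "moves": [
    {"tx": 0,"ty": 0,"tz": 0,"ax": 0,"ay": 0,"az": 0},
    {"tx": 0,"ty": 0,"tz": 0,"ax": 0,"ay": 0,"az": 0},
    {"tx": 0,"ty": 0,"tz": 0,"ax": 0,"ay": 0,"az": 0},
    {"tx": 0,"ty": 0,"tz": 0,"ax": 0,"ay": 0,"az": 0},
    {"tx": 0,"ty": 0,"tz": 0,"ax": 0,"ay": 0,"az": 0},
    {"tx": 0,"ty": 0,"tz": 0,"ax": 0,"ay": 0,"az": 0},
    {"tx": 0,"ty": 0,"tz": 0,"ax": 0,"ay": 0,"az": 0},
    {"tx": 0,"ty": 0,"tz": 0,"ax": 0,"ay": 0,"az": 0}
  ],
  "gripper": -1
}}

```text
t: 20.8
ee_pos: [0.5957, 0.3536, 0.0327]
tool_rot: [2.221, 2.221, 0.003]
ft_force: [-0.1, 0.5, 5.1]
grip_width: 0.0501
gripper_force: 42.2
```

{"op": "carry_out", "data": {
  "moves": [
    {"tx": 0,"ty": 0,"tz": -0.5,"ax": 0,"ay": 0,"az": 0},
    {"tx": 0,"ty": 0,"tz": -1,"ax": 0,"ay": 0,"az": 0},
    {"tx": 0,"ty": 0,"tz": -1,"ax": 0,"ay": 0,"az": 0},
    {"tx": 0,"ty": 0,"tz": -1,"ax": 0,"ay": 0,"az": 0}
  ]
}}

```text
t: 21.3
ee_pos: [0.5941, 0.3524, 0.1298]
tool_rot: [-2.221, -2.222, 0.004]
ft_force: [0.1, 0.7, -2.8]
grip_width: 0.05
gripper_force: 42.5
```

{"op": "carry_out", "data": {
  "moves": [
    {"tx": 0,"ty": 0,"tz": -0.8,"ax": 0,"ay": 0,"az": 0},
    {"tx": 0,"ty": 0,"tz": -0.8,"ax": 0,"ay": 0,"az": 0},
    {"tx": 0,"ty": 0,"tz": -0.8,"ax": 0,"ay": 0,"az": 0}
  ]
}}

```text
t: 21.68
ee_pos: [0.595, 0.3534, 0.2112]
tool_rot: [2.221, 2.221, 0.001]
ft_force: [-0.5, 0.5, -2.1]
grip_width: 0.0502
gripper_force: 42.8
```

{"op": "carry_out", "data": {
  "moves": [
    {"tx": -0.95,"ty": 0.25,"tz": 0,"ax": 0,"ay": 0,"az": 0},
    {"tx": -0.95,"ty": 0.25,"tz": 0,"ax": 0,"ay": 0,"az": 0},
    {"tx": -0.95,"ty": 0.25,"tz": 0,"ax": 0,"ay": 0,"az": 0}
  ]
}}

```text
t: 22.05
ee_pos: [0.6214, 0.2506, 0.2073]
tool_rot: [2.229, 2.21, -0.013]
ft_force: [-0.6, 0.5, -1.3]
grip_width: 0.0502
gripper_force: 42.8
```

{"op": "carry_out", "data": {
  "moves": [
    {"tx": -0.95,"ty": 0.25,"tz": 0,"ax": 0,"ay": 0,"az": 0},
    {"tx": -0.95,"ty": 0.25,"tz": 0,"ax": 0,"ay": 0,"az": 0},
    {"tx": -0.95,"ty": 0.25,"tz": 0,"ax": 0,"ay": 0,"az": 0}
  ]
}}

```text
t: 22.42
ee_pos: [0.6454, 0.1576, 0.2081]
tool_rot: [2.229, 2.213, -0.01]
ft_force: [0.8, 0.3, -3.7]
grip_width: 0.0504
gripper_force: 42.8
```

{"op": "carry_out", "data": {
  "moves": [
    {"tx": -0.5,"ty": 0.26,"tz": 0,"ax": 0,"ay": 0,"az": 0},
    {"tx": -0.78,"ty": 0.26,"tz": 0,"ax": 0,"ay": 0,"az": 0},
    {"tx": -0.78,"ty": 0.26,"tz": 0.35,"ax": 0,"ay": 0,"az": 0},
    {"tx": -0.78,"ty": 0.26,"tz": 0.35,"ax": 0,"ay": 0,"az": 0},
    {"tx": -0.78,"ty": 0.26,"tz": 0.35,"ax": 0,"ay": 0,"az": 0}
  ]
}}

```text
t: 23.05
ee_pos: [0.6703, 0.0877, 0.1761]
tool_rot: [-2.216, -2.224, -0.001]
ft_force: [0.9, 1.1, -1.1]
grip_width: 0.0505
gripper_force: 42.7
```

{"op": "carry_out", "data": {
  "moves": [
    {"tx": 0,"ty": 0.01,"tz": 0.1,"ax": 0,"ay": 0,"az": 0},
    {"tx": 0,"ty": 0.01,"tz": 0.22,"ax": 0,"ay": 0,"az": 0},
    {"tx": 0,"ty": 0.01,"tz": 0.36,"ax": 0,"ay": 0,"az": 0},
    {"tx": 0,"ty": 0.01,"tz": 0.42,"ax": 0,"ay": 0,"az": 0},
    {"tx": 0,"ty": 0.01,"tz": 0.42,"ax": 0,"ay": 0,"az": 0}
  ]
}}

```text
t: 23.68
ee_pos: [0.6714, 0.0848, 0.1333]
tool_rot: [-2.221, -2.221, 0.002]
ft_force: [0.3, 0.4, -1.9]
grip_width: 0.0501
gripper_force: 42.8
```

{"op": "carry_out", "data": {
  "moves": [
    {"tx": 0,"ty": 0,"tz": 0.03,"ax": 0,"ay": 0,"az": 0},
    {"tx": 0,"ty": 0,"tz": 0.05,"ax": 0,"ay": 0,"az": 0},
    {"tx": 0,"ty": 0,"tz": 0.07,"ax": 0,"ay": 0,"az": 0},
    {"tx": 0,"ty": 0,"tz": 0.07,"ax": 0,"ay": 0,"az": 0}
  ]
}}

```text
t: 24.18
ee_pos: [0.672, 0.0851, 0.1278]
tool_rot: [2.221, 2.221, 0.0]
ft_force: [-1.1, -0.3, 0.7]
grip_width: 0.0499
gripper_force: 42.9
```

{"op": "carry_out", "data": {
  "moves": [
    {"tx": 0,"ty": 0,"tz": 0.012,"ax": 0,"ay": 0,"az": 0},
    {"tx": 0,"ty": 0,"tz": 0.012,"ax": 0,"ay": 0,"az": 0},
    {"tx": 0,"ty": 0,"tz": 0.012,"ax": 0,"ay": 0,"az": 0}
  ]
}}

```text
t: 24.55
ee_pos: [0.672, 0.0851, 0.1277]
tool_rot: [2.221, 2.221, 0.001]
ft_force: [-2.2, -0.4, 6.0]
grip_width: 0.0503
gripper_force: 43.4
```

{"op": "carry_out", "data": {
  "moves": [
    {"tx": 0,"ty": 0,"tz": 0,"ax": 0,"ay": 0,"az": 0},
    {"tx": 0,"ty": 0,"tz": 0,"ax": 0,"ay": 0,"az": 0},
    {"tx": 0,"ty": 0,"tz": 0,"ax": 0,"ay": 0,"az": 0},
    {"tx": 0,"ty": 0,"tz": 0,"ax": 0,"ay": 0,"az": 0},
    {"tx": 0,"ty": 0,"tz": 0,"ax": 0,"ay": 0,"az": 0},
    {"tx": 0,"ty": 0,"tz": 0,"ax": 0,"ay": 0,"az": 0}
  ],
  "gripper": 1
}}

```text
t: 25.3
ee_pos: [0.6719, 0.0851, 0.126]
tool_rot: [-2.221, -2.222, 0.0]
ft_force: [0.2, 1.0, 0.4]
grip_width: 0.0856
gripper_force: 0.0
```

{"op": "carry_out", "data": {
  "moves": [
    {"tx": 0,"ty": 0,"tz": -0.5,"ax": 0,"ay": 0,"az": 0},
    {"tx": 0,"ty": 0,"tz": -1,"ax": 0,"ay": 0,"az": 0},
    {"tx": 0,"ty": 0,"tz": -1,"ax": 0,"ay": 0,"az": 0}
  ]
}}

```text
t: 25.68
ee_pos: [0.6747, 0.0864, 0.2323]
tool_rot: [2.218, 2.217, 0.015]
ft_force: [0.3, 0.2, 0.1]
grip_width: 0.0859
gripper_force: 0.0
```

{"op": "carry_out", "data": {
  "moves": [
    {"tx": 0.3,"ty": -1,"tz": -0.2,"ax": 0,"ay": 0,"az": 0},
    {"tx": 0.3,"ty": -1,"tz": -0.2,"ax": 0,"ay": 0,"az": 0},
    {"tx": 0.3,"ty": -1,"tz": -0.2,"ax": 0,"ay": 0,"az": 0},
    {"tx": 0.3,"ty": -1,"tz": -0.2,"ax": 0,"ay": 0,"az": 0}
  ]
}}

```text
t: 26.18
ee_pos: [0.5724, 0.1141, 0.2457]
tool_rot: [2.222, 2.22, -0.001]
ft_force: [0.6, -0.1, 0.4]
grip_width: 0.0854
gripper_force: 0.0
```

Run:
```python
from look import go
go("w5",[("coarse",(.671,.083),.158,.026),("lid",(.4635,.097),.033,.009)],1)
```

```text
26.225 [0.5728 0.1138 0.2455] [ 2.223e+00  2.219e+00 -1.000e-03] 0.08582063345860057
coarse (array([0.6725, 0.0825, 0.0245]), (0.673, 0.0823, 0.0264), np.float64(0.1579), 467)
lid (array([0.4639, 0.0974, 0.0062]), (0.4637, 0.0973, 0.009), np.float64(0.0334), 168)
```

View pics/w5.png

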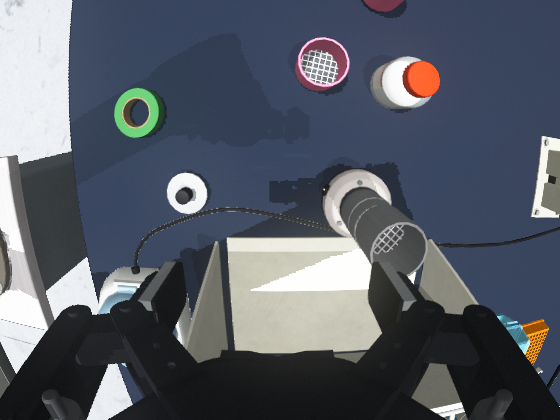

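{"op": "carry_out", "data": {
  "moves": [
    {"tx": -0.16,"ty": -1,"tz": 0,"ax": 0,"ay": 0,"az": 0},
    {"tx": -0.16,"ty": -1,"tz": 0,"ax": 0,"ay": 0,"az": 0},
    {"tx": -0.16,"ty": -1,"tz": 0,"ax": 0,"ay": 0,"az": 0}
  ],
  "gripper": 0.2
}}

```text
t: 26.6
ee_pos: [0.4705, 0.098, 0.2456]
tool_rot: [2.223, 2.22, -0.004]
ft_force: [1.6, -0.4, -0.3]
grip_width: 0.0517
gripper_force: 0.0
```

{"op": "carry_out", "data": {
  "moves": [
    {"tx": 0,"ty": -0.09,"tz": 0.5,"ax": 0,"ay": 0,"az": 0},
    {"tx": 0,"ty": -0.09,"tz": 0.9,"ax": 0,"ay": 0,"az": 0},
    {"tx": 0,"ty": -0.09,"tz": 1,"ax": 0,"ay": 0,"az": 0},
    {"tx": 0,"ty": -0.09,"tz": 1,"ax": 0,"ay": 0,"az": 0},
    {"tx": 0,"ty": -0.09,"tz": 1,"ax": 0,"ay": 0,"az": 0}
  ]
}}

```text
t: 27.22
ee_pos: [0.4649, 0.0996, 0.1477]
tool_rot: [2.221, 2.22, 0.005]
ft_force: [0.8, 0.4, 0.3]
grip_width: 0.0514
gripper_force: 0.0
```

{"op": "carry_out", "data": {
  "moves": [
    {"tx": -0.015,"ty": -0.01,"tz": 0.5,"ax": 0,"ay": 0,"az": 0},
    {"tx": -0.015,"ty": -0.01,"tz": 0.8,"ax": 0,"ay": 0,"az": 0},
    {"tx": -0.015,"ty": -0.01,"tz": 1,"ax": 0,"ay": 0,"az": 0},
    {"tx": -0.015,"ty": -0.01,"tz": 1,"ax": 0,"ay": 0,"az": 0}
  ]
}}

```text
t: 27.72
ee_pos: [0.462, 0.0975, 0.0461]
tool_rot: [-2.221, -2.221, 0.001]
ft_force: [0.6, 0.6, 0.4]
grip_width: 0.0514
gripper_force: 0.0
```

{"op": "carry_out", "data": {
  "moves": [
    {"tx": 0,"ty": 0,"tz": 0.2,"ax": 0,"ay": 0,"az": 0},
    {"tx": 0,"ty": 0,"tz": 0.28,"ax": 0,"ay": 0,"az": 0},
    {"tx": 0,"ty": 0,"tz": 0.28,"ax": 0,"ay": 0,"az": 0},
    {"tx": 0,"ty": 0,"tz": 0.28,"ax": 0,"ay": 0,"az": 0}
  ]
}}

```text
t: 28.22
ee_pos: [0.4629, 0.0978, 0.0191]
tool_rot: [2.221, 2.221, 0.002]
ft_force: [-0.3, -0.4, 0.7]
grip_width: 0.0513
gripper_force: 0.0
```

{"op": "carry_out", "data": {
  "moves": [
    {"tx": 0,"ty": 0,"tz": 0,"ax": 0,"ay": 0,"az": 0},
    {"tx": 0,"ty": 0,"tz": 0,"ax": 0,"ay": 0,"az": 0},
    {"tx": 0,"ty": 0,"tz": 0,"ax": 0,"ay": 0,"az": 0},
    {"tx": 0,"ty": 0,"tz": 0,"ax": 0,"ay": 0,"az": 0},
    {"tx": 0,"ty": 0,"tz": 0,"ax": 0,"ay": 0,"az": 0},
    {"tx": 0,"ty": 0,"tz": 0,"ax": 0,"ay": 0,"az": 0},
    {"tx": 0,"ty": 0,"tz": 0,"ax": 0,"ay": 0,"az": 0},
    {"tx": 0,"ty": 0,"tz": 0,"ax": 0,"ay": 0,"az": 0}
  ],
  "gripper": -1
}}

```text
t: 29.22
ee_pos: [0.4623, 0.0976, 0.0186]
tool_rot: [2.221, 2.221, 0.001]
ft_force: [0.1, -1.7, 5.5]
grip_width: 0.0162
gripper_force: 39.1
```

{"op": "carry_out", "data": {
  "moves": [
    {"tx": 0,"ty": 0,"tz": -0.5,"ax": 0,"ay": 0,"az": 0},
    {"tx": 0,"ty": 0,"tz": -1,"ax": 0,"ay": 0,"az": 0},
    {"tx": 0,"ty": 0,"tz": -1,"ax": 0,"ay": 0,"az": 0}
  ]
}}

```text
t: 29.6
ee_pos: [0.4651, 0.0987, 0.1215]
tool_rot: [2.218, 2.218, 0.011]
ft_force: [0.0, 0.7, -1.8]
grip_width: 0.0163
gripper_force: 39.4
```

{"op": "carry_out", "data": {
  "moves": [
    {"tx": 0,"ty": 0,"tz": -0.6,"ax": 0,"ay": 0,"az": 0},
    {"tx": 0,"ty": 0,"tz": -1,"ax": 0,"ay": 0,"az": 0},
    {"tx": 0,"ty": 0,"tz": -1,"ax": 0,"ay": 0,"az": 0}
  ]
}}

```text
t: 29.98
ee_pos: [0.4636, 0.0981, 0.2199]
tool_rot: [2.219, 2.219, 0.006]
ft_force: [0.2, 0.6, -1.6]
grip_width: 0.0163
gripper_force: 39.5
```

{"op": "carry_out", "data": {
  "moves": [
    {"tx": -0.1,"ty": 0.5,"tz": -0.2,"ax": 0,"ay": 0,"az": 0},
    {"tx": -0.1,"ty": 1,"tz": -0.2,"ax": 0,"ay": 0,"az": 0},
    {"tx": -0.1,"ty": 1,"tz": -0.2,"ax": 0,"ay": 0,"az": 0}
  ]
}}

```text
t: 30.35
ee_pos: [0.5632, 0.0858, 0.233]
tool_rot: [-2.221, -2.215, 0.007]
ft_force: [-0.9, 0.5, -1.3]
grip_width: 0.016
gripper_force: 39.6
```

Run:
```python
from look import go
go("w6",[("coarse",(.672,.083),.158,.026)],1)
```

```text
30.4 [0.5613 0.0868 0.2338] [-2.219 -2.217  0.008] 0.0156881447651787
coarse (array([0.6724, 0.0823, 0.0245]), (0.6727, 0.0817, 0.0265), np.float64(0.1579), 683)
```

View pics/w6.png

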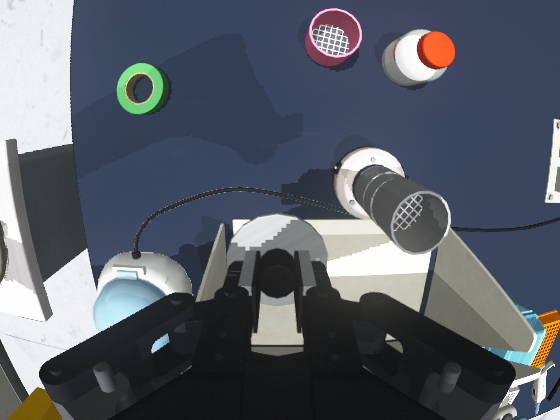

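The lid is held by its knob at (277,275) and looks level. The tower's mouth is at (413,222).

{"op": "carry_out", "data": {
  "moves": [
    {"tx": -0.03,"ty": 0.5,"tz": 0,"ax": 0,"ay": 0,"az": 0},
    {"tx": -0.03,"ty": 1,"tz": 0,"ax": 0,"ay": 0,"az": 0},
    {"tx": -0.03,"ty": 1,"tz": 0,"ax": 0,"ay": 0,"az": 0}
  ]
}}

```text
t: 30.78
ee_pos: [0.6624, 0.0838, 0.2331]
tool_rot: [-2.22, -2.218, 0.007]
ft_force: [-0.6, -0.4, -0.9]
grip_width: 0.0162
gripper_force: 39.7
```

{"op": "carry_out", "data": {
  "moves": [
    {"tx": 0,"ty": 0.11,"tz": 0,"ax": 0,"ay": 0,"az": 0},
    {"tx": 0,"ty": 0.11,"tz": 0.2,"ax": 0,"ay": 0,"az": 0},
    {"tx": 0,"ty": 0.11,"tz": 0.36,"ax": 0,"ay": 0,"az": 0},
    {"tx": 0,"ty": 0.11,"tz": 0.4,"ax": 0,"ay": 0,"az": 0},
    {"tx": 0,"ty": 0.11,"tz": 0.4,"ax": 0,"ay": 0,"az": 0}
  ]
}}

```text
t: 31.4
ee_pos: [0.6723, 0.0846, 0.198]
tool_rot: [-2.221, -2.222, 0.001]
ft_force: [0.8, 0.7, -0.8]
grip_width: 0.0159
gripper_force: 39.7
```

{"op": "carry_out", "data": {
  "moves": [
    {"tx": -0.02,"ty": 0,"tz": 0.05,"ax": 0,"ay": 0,"az": 0},
    {"tx": -0.02,"ty": 0,"tz": 0.15,"ax": 0,"ay": 0,"az": 0},
    {"tx": -0.02,"ty": 0,"tz": 0.23,"ax": 0,"ay": 0,"az": 0},
    {"tx": -0.02,"ty": 0,"tz": 0.23,"ax": 0,"ay": 0,"az": 0}
  ]
}}

```text
t: 31.9
ee_pos: [0.6722, 0.0823, 0.1736]
tool_rot: [-2.22, -2.221, 0.003]
ft_force: [1.0, -0.6, -0.7]
grip_width: 0.0161
gripper_force: 39.7
```

{"op": "carry_out", "data": {
  "moves": [
    {"tx": 0,"ty": 0,"tz": 0.03,"ax": 0,"ay": 0,"az": 0},
    {"tx": 0,"ty": 0,"tz": 0.05,"ax": 0,"ay": 0,"az": 0},
    {"tx": 0,"ty": 0,"tz": 0.07,"ax": 0,"ay": 0,"az": 0},
    {"tx": 0,"ty": 0,"tz": 0.07,"ax": 0,"ay": 0,"az": 0}
  ]
}}

```text
t: 32.4
ee_pos: [0.6729, 0.0826, 0.168]
tool_rot: [-2.221, -2.221, 0.0]
ft_force: [0.1, -0.6, -0.2]
grip_width: 0.0159
gripper_force: 39.8
```

Lowering 1.5 mm more, then releasing and backing off.

{"op": "carry_out", "data": {
  "moves": [
    {"tx": 0,"ty": 0,"tz": 0.015,"ax": 0,"ay": 0,"az": 0},
    {"tx": 0,"ty": 0,"tz": 0.015,"ax": 0,"ay": 0,"az": 0},
    {"tx": 0,"ty": 0,"tz": 0.015,"ax": 0,"ay": 0,"az": 0}
  ]
}}

```text
t: 32.78
ee_pos: [0.6732, 0.0827, 0.1677]
tool_rot: [2.221, 2.221, 0.002]
ft_force: [-2.4, -0.1, 5.8]
grip_width: 0.016
gripper_force: 40.3
```

{"op": "carry_out", "data": {
  "moves": [
    {"tx": 0,"ty": 0,"tz": 0,"ax": 0,"ay": 0,"az": 0},
    {"tx": 0,"ty": 0,"tz": 0,"ax": 0,"ay": 0,"az": 0},
    {"tx": 0,"ty": 0,"tz": 0,"ax": 0,"ay": 0,"az": 0},
    {"tx": 0,"ty": 0,"tz": 0,"ax": 0,"ay": 0,"az": 0},
    {"tx": 0,"ty": 0,"tz": 0,"ax": 0,"ay": 0,"az": 0}
  ],
  "gripper": 0.3
}}

```text
t: 33.4
ee_pos: [0.6729, 0.0826, 0.1664]
tool_rot: [-2.221, -2.221, 0.0]
ft_force: [-0.3, -0.1, 1.4]
grip_width: 0.0555
gripper_force: 0.0
```

{"op": "carry_out", "data": {
  "moves": [
    {"tx": 0,"ty": 0,"tz": -0.4,"ax": 0,"ay": 0,"az": 0},
    {"tx": 0,"ty": 0,"tz": -0.9,"ax": 0,"ay": 0,"az": 0},
    {"tx": 0,"ty": 0,"tz": -0.9,"ax": 0,"ay": 0,"az": 0}
  ]
}}

```text
t: 33.78
ee_pos: [0.6753, 0.0839, 0.2625]
tool_rot: [2.218, 2.217, 0.015]
ft_force: [-0.1, 0.9, -0.9]
grip_width: 0.0555
gripper_force: 0.0
```

{"op": "carry_out", "data": {
  "moves": [
    {"tx": 0.4,"ty": -1,"tz": 0,"ax": 0,"ay": 0,"az": 0},
    {"tx": 0.4,"ty": -1,"tz": 0,"ax": 0,"ay": 0,"az": 0},
    {"tx": 0.4,"ty": -1,"tz": 0,"ax": 0,"ay": 0,"az": 0},
    {"tx": 0.4,"ty": -1,"tz": 0,"ax": 0,"ay": 0,"az": 0},
    {"tx": 0.4,"ty": -1,"tz": 0,"ax": 0,"ay": 0,"az": 0}
  ]
}}

```text
t: 34.4
ee_pos: [0.5742, 0.1213, 0.2563]
tool_rot: [2.224, 2.218, 0.0]
ft_force: [1.2, 0.1, -0.1]
grip_width: 0.0551
gripper_force: 0.0
```

Run:
```python
from look import go
from h import *
from station import snapshot
go("w7",[("knob",(.6725,.0823),.182,.009),("disc",(.6725,.0823),.162,.026)],0)
s=snapshot("scene");cv2.imwrite("pics/s7.png",cv2.resize(cv2.cvtColor(s["color"],cv2.COLOR_RGB2BGR)[100:310,180:460],None,fx=2.8,fy=2.8,interpolation=cv2.INTER_CUBIC))
w=cloud(s)
for n,c,z,r in[("tape",(.403,.2),.019,.03),("bottle",(.7077,.232),.098,.017),("beaker",(.488,.4305),.071,.028)]:print(n,ring(w,np.array(c),z,r)[1:])
```

```text
34.45 [0.5741 0.1215 0.2562] [2.224 2.219 0.   ] 0.05515632584045984
knob (array([0.6734, 0.0826, 0.0062]), (0.6738, 0.0821, 0.009), np.float64(0.1822), 328)
disc (array([0.6755, 0.0804, 0.0198]), (0.6738, 0.0818, 0.0265), np.float64(0.1626), 1962)
tape ((0.4043, 0.201, 0.0312), np.float64(0.0181), 333)
bottle ((0.7098, 0.2307, 0.0178), np.float64(0.0968), 74)
beaker ((0.4888, 0.4302, 0.0289), np.float64(0.0696), 114)
```

View pics/s7.png

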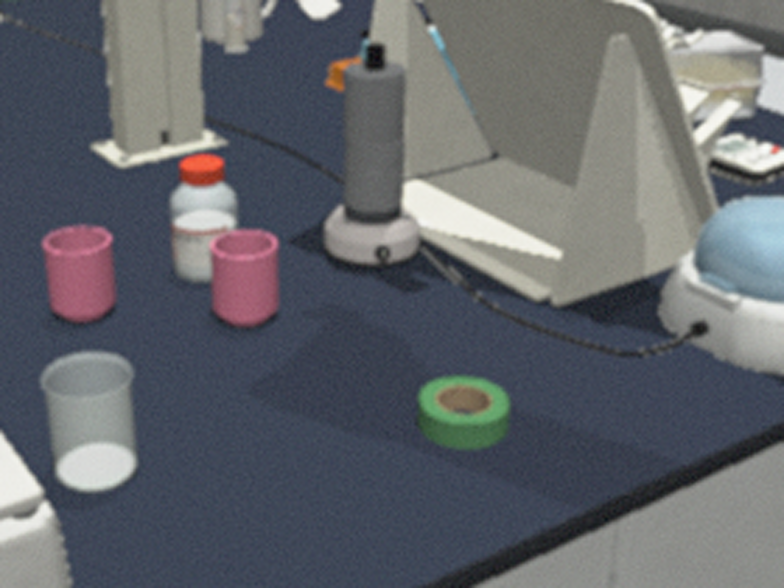

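The tower stands straight and seated at (375,140), with the knob top at z 0.182 (expected 0.182). The bystanders have not moved.

```bash
python3 -c "
from station import finish_job
print(finish_job())"
```

```text
the job is handed in; nothing more can be done
None
```

The tower is built and handed in: pan, fine sieve, coarse sieve and lid each measured at their seated height, the gripper is clear of the tower, and the tape, bottle and beaker are where they started.

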